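# Bin a used vial in the pedal bin and ease its lid shut

### The arm

A 7-joint arm with a two-finger parallel gripper is mounted at the origin on a cart in front of the work surface, level with it; the furniture and walls round the work are solid. World frame = base frame: x ahead of the robot, y to its left, z up, the work surface at z = 0. Lengths are in m, angles in rad, forces in N, time in s.
With the tool pointing down it reaches from about 0.4 to 0.85 m from the base axis. Payload 4.5 kg.
Tool frame: the origin (TCP) lies at the very end of the fingers, on their centre line; the grasp point (between the pads) lies 19 mm behind it (tcp_to_grasp is the z of the grasp point in the tool frame, in m); z points along the fingers, y is the line along which they close (so a half turn about z gives the same grasp; the last joint's range is limited). The gripper opens to 88 mm and grips with 3 to 60 N. Pads are 18 mm wide; open, the fingers measure 123 mm over their backs; the gripper's body (75 mm by 187 mm) begins 45 mm behind the grasp point.
Start: joints at [1.309, 0.689, -0.195, 1.565, 0.157, 0.902, -0.215], TCP at [0.182, -0.598, 0.239] pointing down, gripper open.
Joint ranges: [-3.01, 3.01], [-0.46, 2.08], [-1.47, 1.51], [0.13, 2.56], [-1, 4.14], [0.04, 2.09], [-2.66, 2.66]. Speed limits (rad/s): [2.57, 2.57, 3.14, 3.14, 3.14, 3.14, 3.14].

### API

Orientations are given as a unit quaternion [x, y, z, w].
In Python, from plant import * gives the robot as it stands. The module is installed in compiled form; this text tells all that it offers.
- The arm moves only by the shell command python3 -m jog 'ROWS' [OPENING] [FORCE]. ROWS is JSON, a list that holds one entry, the list of rows, each a list of 6 numbers: the shift along the tool's x, y, z in m, then the turn, a rotation vector about the tool's x, y, z in rad. In form: [[[dx, dy, dz, ax, ay, az], ...]]. A call has 1 to 12 rows; each row shifts and turns the commanded pose from where the row before left it, along the tool's axes as they then stand; what a row does not reach is not made up. A row lasts 1/8 s, in which the tool goes at most 62.5 mm and 10.7 degrees, less where a joint would pass 70% of its speed; a pose out of reach is approached as far as the arm can. A call with a gripper value outside its range is refused whole. OPENING is the finger opening in m, from 0 to 0.0881, set as the call begins (- or left out, the last holds). The fingers move at their own pace and stop on an object; FORCE is the grip in N (left out, the last holds). Time passes only in rows, so rows that do not move let the fingers close. It gives the time, the measured TCP pose, the force, the opening and the grip force at its end, in the units of the state.
- get_state(): the state, without advancing time (a new reading comes with each control period).
- snapshot(name): name is "side" or "top" or "wrist"; returns a dict with "frame" (420x560x3 uint8, red, green, blue), "mtx" (3x3 intrinsics, pixels), "D" ([k1, k2, p1, p2, k3] as OpenCV has them; the pictures are not rectified), "xyz" and "orientation" of the camera in the world; the wrist camera has in their place "mount" (4x4, takes a point from camera to tool coordinates, whose origin is the TCP and whose axes are the flange's). Camera axes: x right, y down, z forward; pixel columns grow to the right and rows downward; lengths in m; the calibration is good to about 2 mm. A picture is of the moment at which its call begins: read the wrist's pose just before it. There is no depth.
- finish_job(): hands the job in; it is judged then, once.
The state is a dict: "clock": time; "q": joint angles; "qd": joint speeds; "joint_torque": joint torques, N m; "tool_pos": TCP position; "eef_rot": TCP orientation; "contact_force": force on the tool from outside, world axes, zero at the start; "moment": the same for the moment, N m; "opening": opening from 0.0 (shut) to 1.0 (fully open); "finger_force": force on a finger pad.
Only numpy, scipy, OpenCV 4.12 (cv2) and the standard library are available. Lean on these libraries where they do the work, as an engineer would, in place of code of your own. Each camera call takes 0.05 s, during which the arm holds its last target. There are 200 camera calls.

### The job

Throw the used vial that stands alone on the worktop into the bench pedal bin without touching the bin's lid: press the pedal slowly and gently right down, push it to the left under the catch and let it come up into the notch so that the lid stays open by itself, then lower the vial into the mouth and let go. Finally press the pedal out of the notch, bring it back to the right and ease it up so that the lid closes without slamming; leave the other things on the bench where they are.

Things in the scene. Friction and masses are not known exactly. Their poses are not given: they have to be found in the camera images.
- bin: Square steel bench-top waste bin, 150 x 150 mm, rim 185 mm high, fixed to the bench. Origin: centre of its underside; z up; its front (pedal side) faces its own -x and its +y is to the left of a person facing the front. The black plinth (0 to 88 mm high) holds the mechanism; the bucket above is open inside (142 x 142 mm, floor at 94 mm).
- slot (a point): On the bin's front, 85 mm before its centre, 55 mm up: steel gate plate with a J-shaped slot for the pedal lever: a straight upright slot, at its foot a passage to the left (+y) under a catch tongue, then a notch upward. The plate stands on packing of unknown thickness: its height is up to 4.5 mm more or less than nominal (this point does not tell), so the foot must be felt.
- mouth (a point): Centre of the open mouth of the bin, level with the rim, 185 mm above the bench. Axes as the bin's. The lid hinge lies 80 mm behind it (+x), so with the lid held open there is more room above the front half of the mouth.
- tread (a point): Centre of the rubber top of the pedal tread, 175 mm before the bin's centre, 87 mm above the bench at rest; moves with the pedal. Tread 52 mm long (x), 60 mm wide (y); lips 9 mm high at left and right (52 mm between them), so closed fingertips on it can also push it sideways. It goes down 43 to 60 mm to the foot of the slot, moves 20 mm left there, then rises about 9 mm into the notch.
- pedal (a joint): Turn of the pedal lever about its axle (rad), 225 mm behind the tread: 0 up (rest), 0.19 to 0.27 at the foot of the slot, 0.15 to 0.23 in the notch. Spring and lid push it up: pressing takes 3 to 8 N all the way, and a rise of a few newtons above that means the foot is reached (hard stop: go slowly, 15 mm/s). It passes under the tongue only within 2 mm of the foot. Over 22 N bends the linkage.
- pedal_shift (a joint): Sideways shift of the pedal along its axle (m): 0 in the straight slot, about 0.020 in the notch (to the bin's +y). It moves easily, stays where it is left and meets a firm wall at either end.
- lid (a joint): Opening of the lid (rad): 0 shut, 1.35 to 2.1 with the pedal in the notch. Linked rigidly to the pedal: it turns 40 rad per metre of tread travel, so let the tread up at 30 mm/s or slower. Let go, it slams (over 3 rad/s). Hands and gripper stay off the lid, which is dirty.
- vial: Used sample vial with a black cap, 17 mm in diameter and 54 mm tall, 18 g, standing upright on the bench to the right of the bin. Origin: centre of its underside; z up its axis. The cap (16 mm in diameter) is its top 10 mm.
- sample_bottle: Bystander: white bottle with a blue cap, 44 mm in diameter, 82 mm tall; origin at the centre of its underside. To be left alone.
- bench_timer: Bystander: small flat timer, 65 x 65 x 21 mm; origin at the centre of its underside. To be left alone.
- bottle_amber: Bystander: amber bottle, 62 mm in diameter, 135 mm tall; origin at the centre of its underside. To be left alone.
- sample_cup: Bystander: small steel cup, 53 mm in diameter, 37 mm tall; origin at the centre of its underside. To be left alone.

How it is judged:
On the way, in this order (a step that is already met when the one before it is completed fails the run):
1. the lid stands open by itself: the pedal is seated in the notch and the robot has let go of it (value of joint lid above 1.2 rad and value of joint pedal_shift above 0.014 m and contact force between each of the arm, the fingers and pedal below 0.3 N), for 0.3 s.
2. the vial lies in the bin, let go, with the lid still latched open (value of joint lid above 1.2 rad and z of vial in the frame of bin between 0.07 and 0.165 m and horizontal distance between vial and bin below 0.1 m and contact force between the fingers and vial below 0.1 N), for 0.2 s.
At the end, for the whole second after the job is handed in: The vial lies at rest inside the bin, the pedal is fully up again (within 0.008 rad, about 2 mm at the tread) and the lid is shut (within 0.06 rad) (value of joint lid below 0.06 rad and value of joint pedal below 0.008 rad and z of vial in the frame of bin between 0.07 and 0.165 m and horizontal distance between vial and bin below 0.1 m and linear speed of vial below 0.05 m/s); the robot touches nothing.
It fails at once if the pedal is loaded with more than 22 N (contact force between any of the fingers, the arm and pedal above 22 N).
It fails at once if the lid slams: it turns faster than 3 rad/s in the last 0.8 rad before it shuts (velocity of joint lid below -3 rad/s and value of joint lid below 0.8 rad).
It fails at once if the robot touches the lid (contact force between any of the fingers, the arm and lid above 1 N).
It fails at once if the vial is let go with its foot still above the rim of the bin (z of vial in the frame of bin above 0.19 m and contact force between the fingers and vial below 0.02 N).
It fails at once if a bystander is moved by more than 20 mm (distance of any of sample_bottle, bench_timer, bottle_amber, sample_cup from where it was at the start of the episode above 0.02 m).
It also fails if it takes over 72 s, if anything falls off the work surface, if the arm or the gripper's body presses on something with over 40 N, if the wrist force passes 120 N, or if a joint passes its speed limit or range.

## Working session

There is one attempt and no reset: what is moved stays moved. The work goes in short steps, Python scripts to look and compute and a shell command to move; the robot and the scene stay as the last step left them, time stands still between calls to the robot, and variables do not carry over. Pictures are saved under pics/ and viewed, at most 12 in all, crops included, and the job is handed in when it is done.

```bash
mkdir -p pics; cat > h.py <<'E'
from plant import *
import numpy as np, cv2, json
from scipy.spatial.transform import Rotation as R
def take(n,f):
    s=get_state(); d=snapshot(n); cv2.imwrite(f'pics/{f}.png',d['frame'][:,:,::-1])
    K=np.array(d['mtx']);D=np.array(d['D'])
    if n=='wrist':
        T=np.eye(4);T[:3,:3]=R.from_quat(s['eef_rot']).as_matrix();T[:3,3]=s['tool_pos'];T=T@np.array(d['mount'])
    else:
        T=np.eye(4);o=np.array(d['orientation']);T[:3,:3]=o if o.shape==(3,3) else R.from_quat(o).as_matrix();T[:3,3]=d['xyz']
    np.savez(f'pics/{f}.npz',K=K,D=D,T=T); return d
def ray(f,u,v):
    c=np.load(f'pics/{f}.npz');p=cv2.undistortPoints(np.array([[[u,v]]],float),c['K'],c['D'])[0,0]
    return c['T'][:3,3],c['T'][:3,:3]@np.array([p[0],p[1],1])
def atz(f,u,v,z):
    o,r=ray(f,u,v);return (o+r*(z-o[2])/r[2]).round(4)
def proj(f,P):
    c=np.load(f'pics/{f}.npz');T=np.linalg.inv(c['T']);
    return cv2.projectPoints(np.atleast_2d(np.array(P,float)),cv2.Rodrigues(T[:3,:3])[0],T[:3,3],c['K'],c['D'])[0][:,0].round(1)
E
python3 - <<'E'
from h import *
s=get_state();print({k:np.round(v,3).tolist() for k,v in s.items()})
take('top','top');take('side','side')
for f in('top','side'):
    c=np.load(f'pics/{f}.npz');print(c['T'].round(3).tolist())
a=cv2.imread('pics/top.png');b=cv2.imread('pics/side.png')
cv2.imwrite('pics/both.png',cv2.resize(np.vstack([a,b]),None,fx=.71,fy=.71))
E
```

```text
{'clock': 0.0, 'q': [1.309, 0.69, -0.195, 1.566, 0.157, 0.903, -0.215], 'qd': [-0.001, -0.0, -0.001, 0.001, 0.001, -0.0, 0.002], 'joint_torque': [0.0, -52.756, -1.267, -15.342, -0.053, 0.007, 0.0], 'tool_pos': [0.182, -0.597, 0.238], 'eef_rot': [0.989, 0.147, -0.0, -0.001], 'contact_force': [0.196, 1.137, 1.048], 'moment': [0.05, -0.025, -0.031], 'finger_force': 0.0, 'opening': 0.998}
[[-0.407, -0.834, 0.372, 0.204], [-0.913, 0.371, -0.169, 0.014], [0.003, -0.409, -0.913, 1.114], [0.0, 0.0, 0.0, 1.0]]
[[-1.0, 0.013, 0.012, 0.631], [-0.002, 0.602, -0.799, 0.564], [-0.017, -0.799, -0.601, 0.701], [0.0, 0.0, 0.0, 1.0]]
```

View pics/top.png

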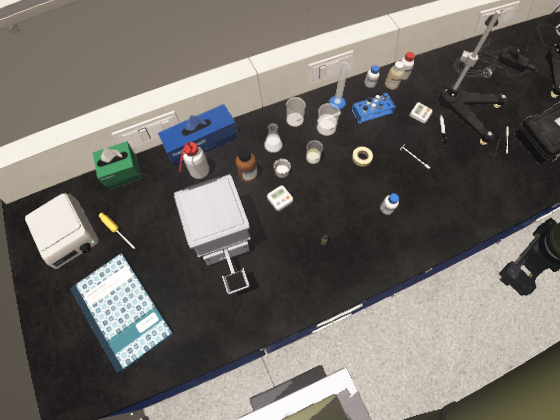

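View pics/side.png

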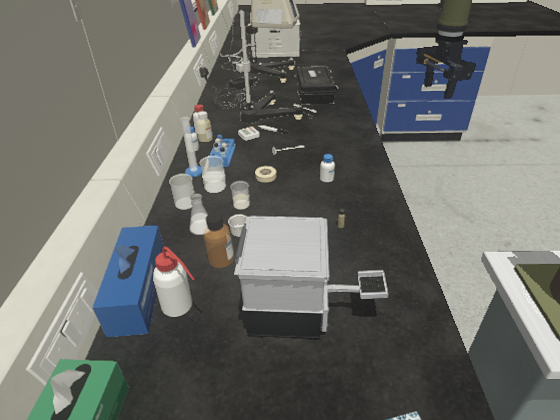

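The top view shows the bin lid around (212,212), the tread at (235,283) and the vial at (324,240). In the side view the lid is around (284,248), the tread at (372,285) and the vial at (341,219). I'll enlarge crops of both.

```bash
python3 - <<'E'
from h import *
a=cv2.imread('pics/top.png')[170:300,165:345];b=cv2.imread('pics/side.png')[200:340,230:400]
a=cv2.resize(a,(800,578))[:,:];cv2.imwrite('pics/ca.png',a)
b=cv2.resize(b,(720,593));cv2.imwrite('pics/cb.png',b)
E
```

```text
(no output)
```

View pics/ca.png

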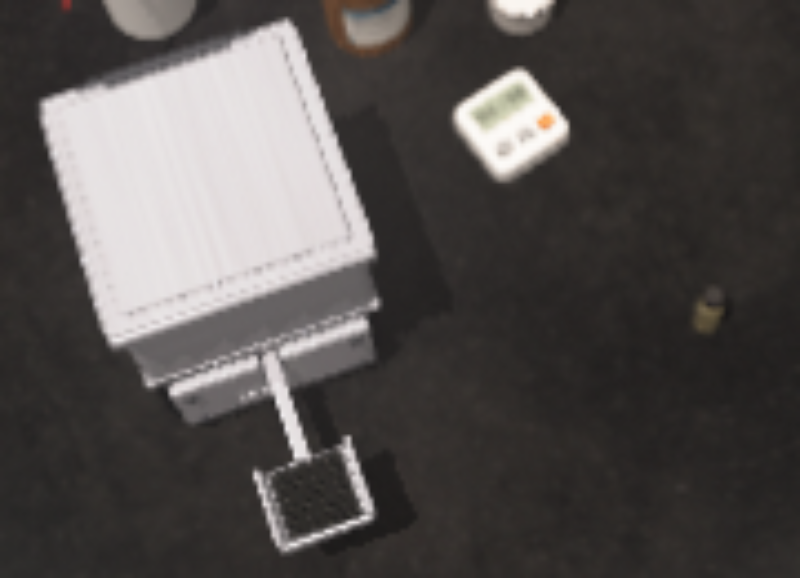

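View pics/cb.png

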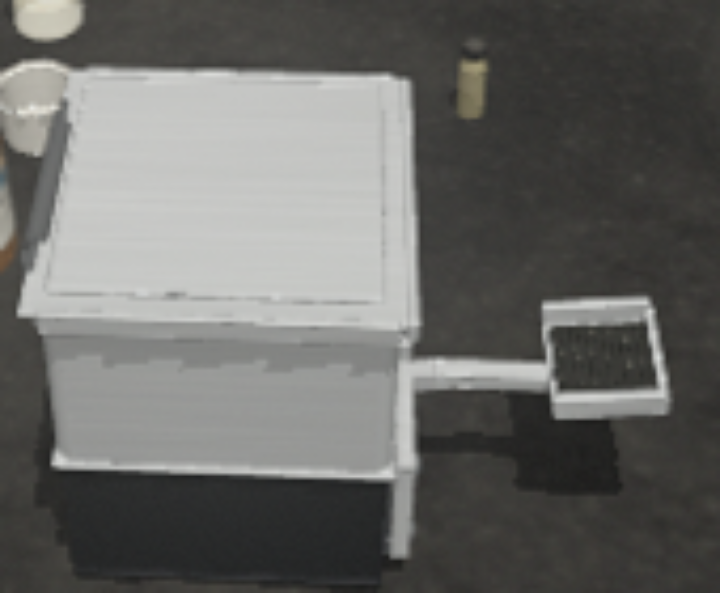

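```bash
cat >> h.py <<'E'
A=lambda x,y:('top',165+(x+.5)/4.444-.5,170+(y+.5)/4.444-.5)
B=lambda x,y:('side',230+(x+.5)/4.235-.5,200+(y+.5)/4.235-.5)
def tri(*obs):
    M=np.zeros((3,3));b=np.zeros(3)
    for o in obs:
        c,r=ray(*o);r=r/np.linalg.norm(r);P=np.eye(3)-np.outer(r,r);M+=P;b+=P@c
    return np.linalg.solve(M,b).round(4)
E
python3 - <<'E'
from h import *
print('tread',tri(A(315,497),B(607,358)),atz(*A(315,497),.087),atz(*B(607,358),.087))
print('vial base',tri(A(703,328),B(470,116)),atz(*A(705,325),.004),atz(*B(470,113),.004))
print('cap',tri(A(714,293),B(474,45)),atz(*A(714,293),.054),atz(*B(474,45),.054))
la=[(40,100),(290,22),(375,250),(110,345)];lb=[(20,318),(70,68),(410,78),(410,330)]
L=[tri(A(*p),B(*q)) for p,q in zip(la,lb)];print('lid',L)
print([atz(*A(*p),.19) for p in la],[atz(*B(*p),.19) for p in lb])
E
```

```text
tread [0.4645 0.025  0.0899] [0.4648 0.0252 0.087 ] [0.4641 0.0221 0.087 ]
vial base [ 0.49   -0.2575 -0.0016] [ 0.4883 -0.2575  0.004 ] [ 0.4922 -0.2552  0.004 ]
cap [ 0.4925 -0.2602  0.0547] [ 0.4927 -0.2604  0.054 ] [ 0.4924 -0.2612  0.054 ]
lid [array([0.7267, 0.0881, 0.1902]), array([ 0.7161, -0.0686,  0.1929]), array([ 0.5559, -0.0592,  0.1933]), array([0.5669, 0.0976, 0.1893])]
[array([0.7279, 0.0878, 0.19  ]), array([ 0.7159, -0.0683,  0.19  ]), array([ 0.5578, -0.0598,  0.19  ]), array([0.5653, 0.0982, 0.19  ])] [array([0.7259, 0.0886, 0.19  ]), array([ 0.718 , -0.0736,  0.19  ]), array([ 0.5549, -0.0627,  0.19  ]), array([0.5682, 0.0973, 0.19  ])]
```

```bash
python3 -m jog '[[[0,0,0,0,0,0.12],[0,0,0,0,0,0.12],[0,0,0,0,0,0.116],[0.017,-0.045,0,0,0,0],[0.017,-0.045,0,0,0,0],[0.017,-0.045,0,0,0,0],[0.017,-0.045,0,0,0,0],[0.017,-0.045,0,0,0,0],[0.017,-0.045,0,0,0,0],[0.017,-0.045,0,0,0,0],[0.017,-0.045,0,0,0,0],[0.017,-0.045,0,0,0,0]]]' 0 20; python3 -c "
from h import *
s=get_state();print(s['q'],R.from_quat(s['eef_rot']).as_matrix().round(3).tolist())"
```

```text
clock: 1.6
tool_pos: [0.3597, -0.2013, 0.2387]
eef_rot: [1.0, -0.03, -0.0, -0.0]
contact_force: [0.7, -0.5, -0.6]
opening: 0.001
finger_force: 0.0
[ 0.43336837  0.42431765 -0.05052402  2.17434922  0.04012038  0.54378019
 -1.2781797 ] [[0.998, -0.06, -0.0], [-0.06, -0.998, 0.0], [-0.0, -0.0, -1.0]]
```

```bash
python3 -m jog '[[[0.015,-0.0386,0,0,0,0],[0.015,-0.0386,0,0,0,0],[0.015,-0.0386,0,0,0,0],[0.015,-0.0386,0,0,0,0],[0.015,-0.0386,0,0,0,0],[0.015,-0.0386,0,0,0,0],[0,0,0.032,0,0,0],[0,0,0.032,0,0,0],[0,0,0.032,0,0,0],[0,0,0.032,0,0,0],[0,0,0.005,0,0,0],[0,0,0,0,0,0]]]'; python3 -c "
from h import *
take('side','s2');take('top','t2')
b=cv2.imread('pics/s2.png')[180:340,300:430];a=cv2.imread('pics/t2.png')[220:320,180:290]
cv2.imwrite('pics/c2.png',np.hstack([cv2.resize(b,(455,560)),cv2.resize(a,(330,300)) if 0 else cv2.copyMakeBorder(cv2.resize(a,(330,300)),0,260,0,0,0)]))"
```

```text
clock: 3.1
tool_pos: [0.4631, 0.0229, 0.106]
eef_rot: [1.0, -0.03, -0.0, 0.0]
contact_force: [-0.4, 0.2, -0.1]
opening: 0.004
finger_force: 0.0
```

View pics/c2.png

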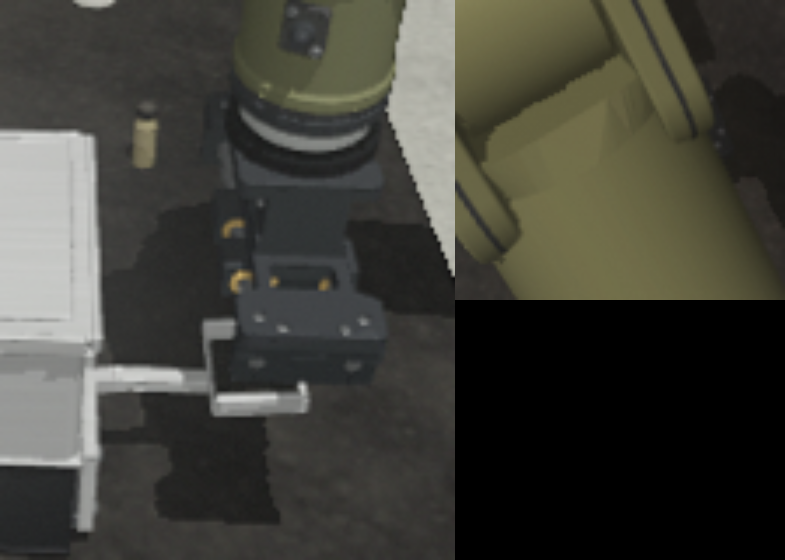

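The gripper (body about (310,330) in the left crop) sits over the tread (about (260,370)), clear of the lid. Next I'll press.

```bash
python3 -m jog '[[[0,0,0.005,0,0,0],[0,0,0.005,0,0,0],[0,0,0.003,0,0,0],[0,0,0.0018,0,0,0],[0,0,0.0018,0,0,0],[0,0,0.0018,0,0,0],[0,0,0.0018,0,0,0],[0,0,0.0018,0,0,0],[0,0,0.0018,0,0,0]]]'; python3 -m jog '[[[0,0,0.0018,0,0,0],[0,0,0.0018,0,0,0],[0,0,0.0018,0,0,0],[0,0,0.0018,0,0,0],[0,0,0.0018,0,0,0]]]'
```

```text
clock: 4.32
tool_pos: [0.4623, 0.0229, 0.082]
eef_rot: [1.0, -0.03, -0.001, 0.0]
contact_force: [-1.6, -0.1, 6.5]
opening: 0.006
finger_force: 2.8
clock: 4.95
tool_pos: [0.4613, 0.0229, 0.0729]
eef_rot: [1.0, -0.03, -0.002, 0.0]
contact_force: [-3.1, 0.9, 6.9]
opening: 0.005
finger_force: 2.9
```

```bash
python3 -m jog '[[[-0.0003,0,0.0018,0,0,0],[-0.0003,0,0.0018,0,0,0],[-0.0003,0,0.0018,0,0,0],[-0.0003,0,0.0018,0,0,0],[-0.0003,0,0.0018,0,0,0],[-0.0003,0,0.0018,0,0,0],[-0.0003,0,0.0018,0,0,0]]]'; python3 -m jog '[[[0,0,0.0018,0,0,0],[0,0,0.0018,0,0,0],[0,0,0.0018,0,0,0],[0,0,0.0018,0,0,0],[0,0,0.0018,0,0,0]]]'; python3 -m jog '[[[0,0,0.0015,0,0,0]]]'
```

```text
clock: 5.82
tool_pos: [0.4603, 0.0231, 0.0604]
eef_rot: [1.0, -0.03, -0.0, 0.0]
contact_force: [-1.0, 0.2, 6.0]
opening: -0.001
finger_force: 2.8
clock: 6.45
tool_pos: [0.4602, 0.023, 0.0514]
eef_rot: [1.0, -0.03, -0.001, 0.0]
contact_force: [-2.3, 0.6, 4.5]
opening: 0.003
finger_force: 2.5
clock: 6.58
tool_pos: [0.4602, 0.023, 0.0498]
eef_rot: [1.0, -0.03, -0.001, 0.0]
contact_force: [-3.4, 0.2, 4.6]
opening: 0.01
finger_force: 2.4
```

```bash
python3 -m jog '[[[0.0,0,0.0015,0,0,0],[0,0,0.0015,0,0,0],[0,0,0.0015,0,0,0]]]'; python3 -m jog '[[[0,0,0.0012,0,0,0]]]';  python3 -m jog '[[[0,0,0.0012,0,0,0]]]'
```

```text
clock: 6.95
tool_pos: [0.4604, 0.023, 0.0451]
eef_rot: [1.0, -0.03, -0.001, 0.0]
contact_force: [-3.2, -0.0, 3.6]
opening: 0.007
finger_force: 2.1
clock: 7.08
tool_pos: [0.4608, 0.0231, 0.0439]
eef_rot: [1.0, -0.03, -0.0, 0.0]
contact_force: [-3.7, 0.3, 4.5]
opening: 0.003
finger_force: 2.1
clock: 7.2
tool_pos: [0.4609, 0.0231, 0.0428]
eef_rot: [1.0, -0.03, -0.0, 0.0]
contact_force: [-3.2, -0.8, 3.6]
opening: 0.007
finger_force: 2.0
```

```bash
python3 -m jog '[[[0,0,0.0012,0,0,0]]]';  python3 -m jog '[[[0,0,0.0012,0,0,0]]]'
```

```text
clock: 7.32
tool_pos: [0.4609, 0.0231, 0.0416]
eef_rot: [1.0, -0.03, -0.0, 0.0]
contact_force: [-2.9, 0.4, 3.6]
opening: 0.002
finger_force: 2.0
clock: 7.45
tool_pos: [0.461, 0.0231, 0.0404]
eef_rot: [1.0, -0.03, 0.0, 0.0]
contact_force: [-3.9, 1.0, 3.7]
opening: 0.006
finger_force: 1.9
```

```bash
python3 -m jog '[[[0,0,0.0012,0,0,0]]]';  python3 -m jog '[[[0,0,0.0012,0,0,0]]]'
```

```text
clock: 7.58
tool_pos: [0.4611, 0.0231, 0.0392]
eef_rot: [1.0, -0.03, 0.0, 0.0]
contact_force: [-2.9, 0.2, 3.7]
opening: 0.003
finger_force: 1.8
clock: 7.7
tool_pos: [0.4611, 0.0231, 0.038]
eef_rot: [1.0, -0.03, 0.0, 0.0]
contact_force: [-2.9, 0.9, 2.0]
opening: 0.007
finger_force: 1.8
```

```bash
python3 -m jog '[[[0,0,0.0012,0,0,0]]]';  python3 -m jog '[[[0,0,0.0012,0,0,0]]]'
```

```text
clock: 7.82
tool_pos: [0.4612, 0.0231, 0.0368]
eef_rot: [1.0, -0.03, 0.0, 0.0]
contact_force: [-2.2, -0.3, 3.2]
opening: 0.004
finger_force: 1.7
clock: 7.95
tool_pos: [0.4612, 0.0231, 0.0356]
eef_rot: [1.0, -0.03, 0.0, 0.0]
contact_force: [-2.7, 0.0, 4.1]
opening: 0.007
finger_force: 1.6
```

```bash
python3 -m jog '[[[0,0,0.0012,0,0,0]]]';  python3 -m jog '[[[0,0,0.0012,0,0,0]]]'
```

```text
clock: 8.07
tool_pos: [0.4613, 0.0231, 0.0345]
eef_rot: [1.0, -0.03, 0.0, -0.0]
contact_force: [-2.7, -0.1, 6.5]
opening: 0.008
finger_force: 3.1
clock: 8.2
tool_pos: [0.4613, 0.0231, 0.0337]
eef_rot: [1.0, -0.03, 0.001, -0.0]
contact_force: [-3.8, 1.1, 17.2]
opening: 0.006
finger_force: 8.6
```

```bash
python3 -m jog '[[[0,0,-0.0007,0,0,0],[0,0,0,0,0,0]]]';  python3 -m jog '[[[0,-0.002,0,0,0,0],[0,-0.002,0,0,0,0],[0,-0.002,0,0,0,0]]]'
```

```text
clock: 8.45
tool_pos: [0.4613, 0.0231, 0.0343]
eef_rot: [1.0, -0.03, 0.0, -0.0]
contact_force: [-3.2, 1.3, 6.2]
opening: 0.003
finger_force: 3.5
clock: 8.82
tool_pos: [0.4615, 0.0273, 0.0343]
eef_rot: [1.0, -0.031, 0.0, 0.001]
contact_force: [-2.3, -3.7, 7.0]
opening: 0.003
finger_force: 3.5
```

```bash
python3 -m jog '[[[0,-0.002,0,0,0,0],[0,-0.002,0,0,0,0],[0,-0.002,0,0,0,0],[0,-0.002,0,0,0,0]]]';  python3 -m jog '[[[0,-0.002,0,0,0,0],[0,-0.002,0,0,0,0],[0,-0.002,0,0,0,0]]]'
```

```text
clock: 9.32
tool_pos: [0.462, 0.0352, 0.0343]
eef_rot: [1.0, -0.031, 0.0, 0.001]
contact_force: [-1.9, -3.5, 6.7]
opening: 0.006
finger_force: 3.5
clock: 9.7
tool_pos: [0.4624, 0.0412, 0.0343]
eef_rot: [1.0, -0.031, 0.0, 0.001]
contact_force: [-1.8, -4.1, 6.4]
opening: 0.006
finger_force: 3.6
```

```bash
python3 -m jog '[[[0,-0.0015,0,0,0,0],[0,-0.0015,0,0,0,0]]]';  python3 -m jog '[[[0,-0.0015,0,0,0,0]]]'
```

```text
clock: 9.95
tool_pos: [0.4626, 0.0442, 0.0343]
eef_rot: [1.0, -0.031, 0.0, 0.001]
contact_force: [-2.9, -2.9, 6.6]
opening: 0.005
finger_force: 3.6
clock: 10.07
tool_pos: [0.4627, 0.0457, 0.0343]
eef_rot: [1.0, -0.031, 0.0, 0.001]
contact_force: [-1.9, -3.8, 6.4]
opening: 0.004
finger_force: 3.6
```

```bash
python3 -m jog '[[[0,-0.0015,0,0,0,0]]]';  python3 -m jog '[[[0,-0.001,0,0,0,0]]]'
```

```text
clock: 10.2
tool_pos: [0.4629, 0.0469, 0.0343]
eef_rot: [1.0, -0.032, 0.0, 0.001]
contact_force: [-2.7, -5.4, 7.0]
opening: 0.004
finger_force: 3.5
clock: 10.32
tool_pos: [0.4631, 0.0479, 0.0344]
eef_rot: [1.0, -0.032, 0.001, 0.001]
contact_force: [-1.5, -5.2, 6.6]
opening: 0.006
finger_force: 3.5
```

```bash
python3 -m jog '[[[0,-0.001,0,0,0,0],[0,-0.001,0,0,0,0]]]'; python3 -m jog '[[[0,-0.001,0,0,0,0],[0,-0.001,0,0,0,0]]]'; python3 -c "
from h import *
take('side','s3')
b=cv2.imread('pics/s3.png')[190:350,230:430]
cv2.imwrite('pics/c3.png',cv2.resize(b,(750,600)))"
```

```text
clock: 10.58
tool_pos: [0.4634, 0.0498, 0.0344]
eef_rot: [0.999, -0.032, 0.001, 0.001]
contact_force: [-3.0, -4.7, 7.8]
opening: 0.003
finger_force: 3.5
clock: 10.82
tool_pos: [0.4637, 0.0518, 0.0344]
eef_rot: [0.999, -0.032, 0.001, 0.001]
contact_force: [-1.4, -5.0, 6.6]
opening: 0.004
finger_force: 3.5
```

View pics/c3.png

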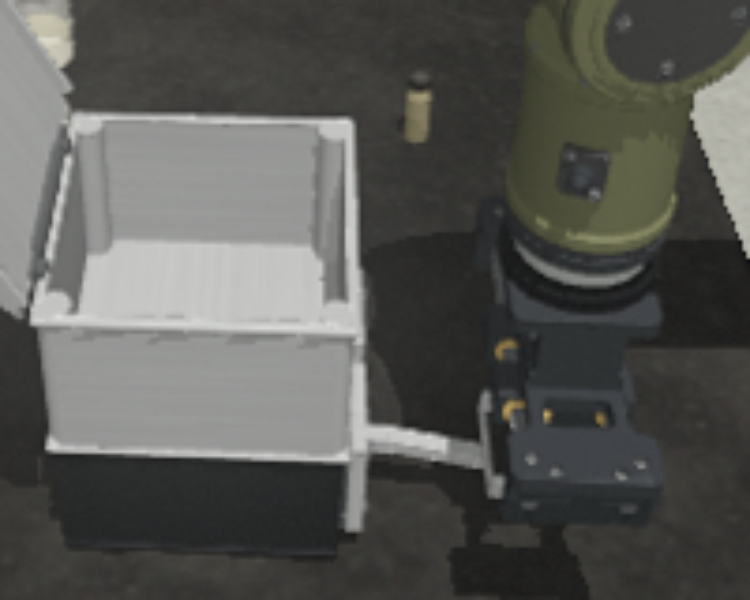

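The lid is wide open. The rear of the tread shows at crop (485-503, 395-495), its rear-left corner near (500,495). I'll compute how far it has shifted.

```bash
python3 - <<'E'
from h import *
print(atz(*B(555,412),.084), [atz('side',230+500/3.75,190+495/3.75,z) for z in(.03,.036,.042)])
# predicted tread corners at shift 0 / 20, rear edge
b=np.array([.998,-.06]);l=np.array([.06,.998]);t=np.array([.4635,.024])
for sh in(0,.02):
  for z in (.031,.046):
    print(sh,z,[((proj('s3',[*(t+b*.026+l*(sh+w)),z])[0]-[230,190])*3.75).round() for w in(.03,-.03)])
E
```

```text
[0.4928 0.0516 0.084 ] [array([0.485 , 0.0701, 0.03  ]), array([0.4863, 0.0745, 0.036 ]), array([0.4876, 0.0789, 0.042 ])]
0 0.031 [array([483., 466.]), array([474., 380.])]
0 0.046 [array([486., 449.]), array([477., 363.])]
0.02 0.031 [array([487., 498.]), array([477., 408.])]
0.02 0.046 [array([489., 480.]), array([480., 390.])]
```

```bash
python3 -m jog '[[[0,0,-0.0018,0,0,0],[0,0,-0.0018,0,0,0],[0,0,-0.0018,0,0,0]]]'; python3 -m jog '[[[0,0,-0.0018,0,0,0],[0,0,-0.0018,0,0,0]]]';python3 -m jog '[[[0,0,-0.0015,0,0,0],[0,0,0,0,0,0]]]'
```

```text
clock: 11.25
tool_pos: [0.4637, 0.0541, 0.0396]
eef_rot: [1.0, -0.03, 0.001, -0.0]
contact_force: [-0.2, -1.5, 2.4]
opening: 0.0
finger_force: 1.3
clock: 11.5
tool_pos: [0.4635, 0.0541, 0.0432]
eef_rot: [1.0, -0.03, 0.001, -0.0]
contact_force: [1.3, -1.9, 2.7]
opening: 0.005
finger_force: 1.5
clock: 11.75
tool_pos: [0.4624, 0.0546, 0.0444]
eef_rot: [1.0, -0.03, -0.0, -0.0]
contact_force: [-0.8, -0.4, 0.2]
opening: 0.005
finger_force: 0.0
```

```bash
python3 -m jog '[[[0,0,-0.002,0,0,0],[0,0,-0.002,0,0,0],[0,0,-0.003,0,0,0],[0,0,-0.01,0,0,0],[0,0,-0.03,0,0,0],[0,0,-0.03,0,0,0],[0,0,-0.03,0,0,0],[0,0,0,0,0,0]]]';  python3 -m jog '[[[0.006,0.039,0,0,0,0],[0.006,0.039,0,0,0,0],[0.006,0.039,0,0,0,0],[0.006,0.039,0,0,0,0],[0.006,0.039,0,0,0,0],[0.006,0.039,0,0,0,0],[0.006,0.039,0,0,0,0],[0.006,0.0373,0,0,0,0],[0,0,0,0,0,0]]]' 0.05; python3 -c "
from h import *
take('wrist','w1');print(proj('w1',[[.4915,-.258,0],[.4915,-.258,.054]]))
take('side','s4')
b=cv2.imread('pics/s4.png')[190:350,230:430]
cv2.imwrite('pics/c4.png',np.hstack([cv2.resize(b,(375,300)),cv2.resize(cv2.imread('pics/w1.png'),(400,300))]))"
```

```text
clock: 12.75
tool_pos: [0.4641, 0.0542, 0.1537]
eef_rot: [1.0, -0.03, 0.002, -0.0]
contact_force: [-0.3, -0.1, 0.7]
opening: 0.007
finger_force: 0.0
clock: 13.88
tool_pos: [0.491, -0.2624, 0.1506]
eef_rot: [0.999, -0.033, -0.0, 0.001]
contact_force: [-0.0, 0.1, 0.4]
opening: 0.567
finger_force: 0.0
[[269.8 197.1]
 [268.7 214.1]]
```

View pics/c4.png

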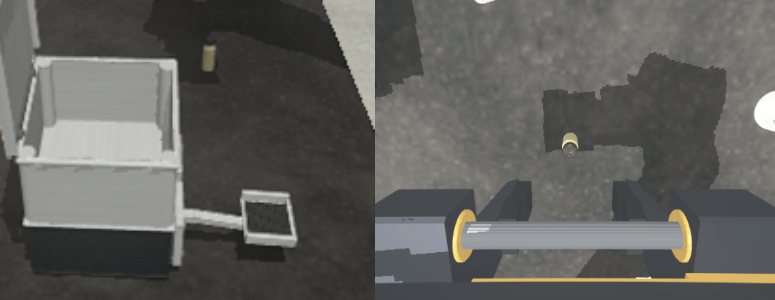

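The lid stays open with the pedal in the notch. In the wrist view the vial cap is at about (273,210) and its foot at about (272,190).

```bash
python3 - <<'E'
from h import *
w=cv2.imread('pics/w1.png')[160:240,230:310];cv2.imwrite('pics/c5.png',cv2.resize(w,(560,560),interpolation=cv2.INTER_CUBIC))
print(atz('w1',273,210,.054),get_state()['tool_pos'])
E
```

```text
[ 0.4943 -0.2612  0.054 ] [ 0.49139019 -0.25785986  0.15068186]
```

View pics/c5.png

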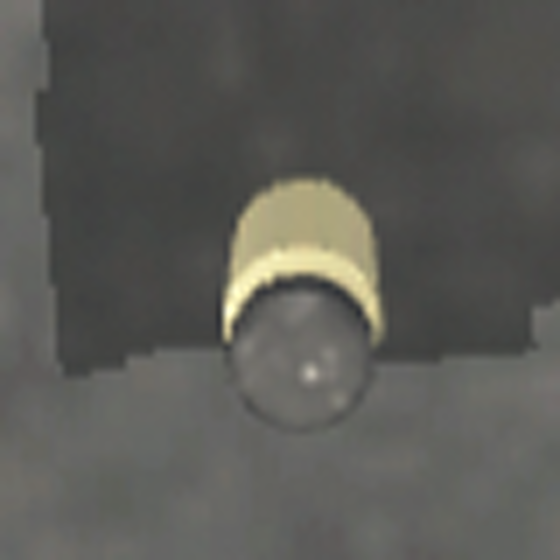

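The cap centre is at (272.7,210.5), giving a vial position of about (0.4935, -0.261), which agrees with the other views.

```bash
python3 -m jog '[[[0.0023,0.0028,0,0,0,0],[0,0,0.03,0,0,0],[0,0,0.03,0,0,0],[0,0,0.03,0,0,0],[0,0,0.02,0,0,0],[0,0,0.01,0,0,0],[0,0,0.009,0,0,0],[0,0,0,0,0,0],[0,0,0,0,0,0]]]'; python3 -m jog '[[[0,0,0,0,0,0],[0,0,0,0,0,0],[0,0,0,0,0,0],[0,0,0,0,0,0],[0,0,0,0,0,0],[0,0,0,0,0,0],[0,0,0,0,0,0]]]' 0 15
```

```text
clock: 15.1
tool_pos: [0.4946, -0.2617, 0.0231]
eef_rot: [1.0, -0.03, 0.0, 0.0]
contact_force: [-0.4, 0.3, 0.3]
opening: 0.563
finger_force: 0.0
clock: 15.98
tool_pos: [0.4943, -0.2616, 0.0226]
eef_rot: [1.0, -0.03, 0.0, 0.0]
contact_force: [0.3, -0.0, 1.1]
opening: 0.184
finger_force: 15.0
```

```bash
python3 -m jog '[[[0,0,-0.03,0,0,0],[0,0,-0.05,0,0,0],[0,0,-0.05,0,0,0],[0,0,-0.06,0,0,0],[0,0,-0.05,0,0,0],[0,0,0,0,0,0]]]'; python3 -c "
from h import *
d=take('wrist','w2');print(np.round(d['mount'],3).tolist());take('top','t5');take('side','s5')
b=cv2.imread('pics/s5.png')[120:350,200:400];t=cv2.imread('pics/t5.png')[130:300,160:340]
cv2.imwrite('pics/c6.png',np.hstack([cv2.resize(b,(391,450)),cv2.resize(t,(400,450))]))"
```

```text
clock: 16.73
tool_pos: [0.4964, -0.2625, 0.2664]
eef_rot: [1.0, -0.03, 0.004, 0.002]
contact_force: [-0.1, -0.7, -0.1]
opening: 0.188
finger_force: 15.0
[[-0.0, -0.965, -0.263, 0.068], [1.0, -0.0, -0.0, 0.0], [0.0, -0.263, 0.965, -0.146], [0.0, 0.0, 0.0, 1.0]]
```

View pics/c6.png

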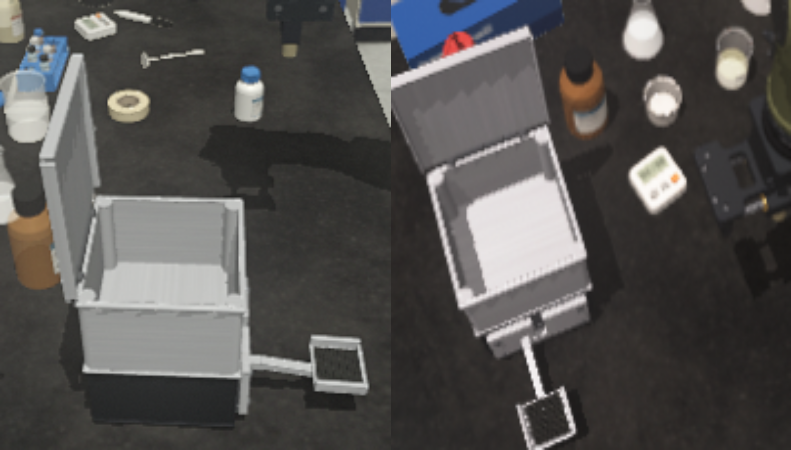

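The lid leans back past vertical, the mouth is clear, and the vial is held. Moving over the mouth.

```bash
python3 -m jog '[[[0.0116,-0.0355,0,0,0,0],[0.0116,-0.0355,0,0,0,0],[0.0116,-0.0355,0,0,0,0],[0.0116,-0.0355,0,0,0,0],[0.0116,-0.0355,0,0,0,0],[0.0116,-0.0355,0,0,0,0],[0.0116,-0.0355,0,0,0,0],[0.0116,-0.0355,0,0,0,0],[0,0,0,0,0,0],[0,0,0,0,0,0]]]'; python3 -c "
from h import *
s=get_state();print(s['tool_pos'],R.from_quat(s['eef_rot']).as_matrix().round(3).tolist())"
```

```text
clock: 18.12
tool_pos: [0.6028, 0.0152, 0.2609]
eef_rot: [1.0, -0.03, -0.002, 0.001]
contact_force: [0.5, -0.1, -1.0]
opening: 0.185
finger_force: 15.0
[0.60280437 0.01522202 0.26086749] [[0.998, -0.061, -0.004], [-0.061, -0.998, -0.002], [-0.003, 0.002, -1.0]]
```

```bash
python3 -m jog '[[[0,0,0.025,0,0,0],[0,0,0.025,0,0,0],[0,0,0.025,0,0,0],[0,0,0.02,0,0,0],[0,0,0.015,0,0,0],[0,0,0.006,0,0,0],[0,0,0,0,0,0],[0,0,0,0,0,0]]]'; python3 -m jog '[[[0,0,0,0,0,0],[0,0,0,0,0,0],[0,0,0,0,0,0],[0,0,0,0,0,0],[0,0,0,0,0,0]]]' 0.045
```

```text
clock: 19.12
tool_pos: [0.6045, 0.0163, 0.1472]
eef_rot: [1.0, -0.03, 0.001, -0.0]
contact_force: [-0.1, -0.0, -0.7]
opening: 0.187
finger_force: 15.0
clock: 19.75
tool_pos: [0.6039, 0.0164, 0.1465]
eef_rot: [1.0, -0.03, 0.0, 0.0]
contact_force: [-0.2, 0.4, 0.3]
opening: 0.508
finger_force: 0.0
```

```bash
python3 -m jog '[[[0,0,-0.02,0,0,0],[0,0,-0.04,0,0,0],[0,0,-0.04,0,0,0],[-0.02,0,0,0,0,0],[-0.04,-0.008,0,0,0,0],[-0.04,-0.01,0,0,0,0],[-0.0405,-0.009,0,0,0,0],[0,0,0,0,0,0],[0,0,0,0,0,0]]]' 0; python3 -c "
from h import *
print(get_state()['tool_pos'])
take('top','t6');take('side','s6')
b=cv2.imread('pics/s6.png')[180:340,230:400];t=cv2.imread('pics/t6.png')[150:300,160:290]
cv2.imwrite('pics/c7.png',np.hstack([cv2.resize(b,(425,400)),cv2.resize(t,(347,400))]))"
```

```text
clock: 20.88
tool_pos: [0.4664, 0.0517, 0.2468]
eef_rot: [1.0, -0.03, 0.001, -0.0]
contact_force: [0.9, -0.4, 0.9]
opening: 0.005
finger_force: 0.0
[0.46644415 0.05169692 0.24682698]
```

View pics/c7.png

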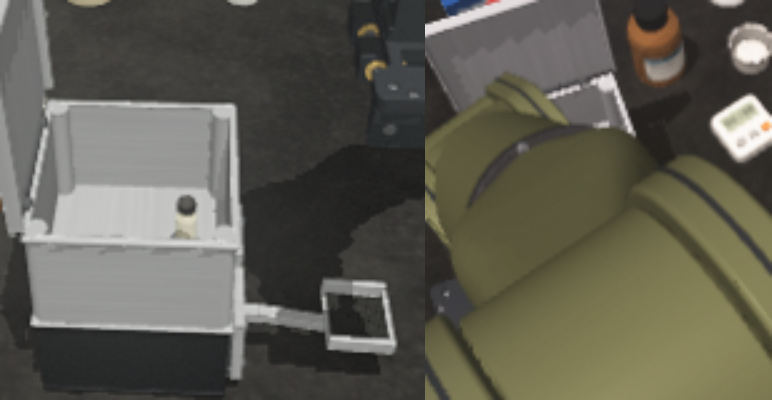

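The vial stands in the bin at crop (186,218). The tread is in the notch, centred at about (357,314).

```bash
python3 -c "
from h import *
for z in(.040,.045):print(atz('side' if 0 else 's6',230+357/2.5,180+314/2.5,z))
print(get_state()['tool_pos'])"
```

```text
[0.4616 0.0378 0.04  ]
[0.4629 0.0418 0.045 ]
[0.46684583 0.05153021 0.24662146]
```

```bash
python3 -m jog '[[[-0.0038,0.0088,0.02,0,0,0],[0,0,0.04,0,0,0],[0,0,0.04,0,0,0],[0,0,0.04,0,0,0],[0,0,0.03,0,0,0],[0,0,0.015,0,0,0],[0,0,0,0,0,0],[0,0,0,0,0,0]]]'; python3 -m jog '[[[0,0,0.0025,0,0,0],[0,0,0.0025,0,0,0],[0,0,0.0025,0,0,0],[0,0,0.0025,0,0,0],[0,0,0.0018,0,0,0]]]'
```

```text
clock: 21.98
tool_pos: [0.4618, 0.0432, 0.0623]
eef_rot: [1.0, -0.03, 0.001, -0.0]
contact_force: [0.0, 1.0, 0.4]
opening: 0.007
finger_force: 0.0
clock: 22.6
tool_pos: [0.4609, 0.0432, 0.0495]
eef_rot: [1.0, -0.03, -0.0, 0.0]
contact_force: [-1.0, 0.0, 0.1]
opening: 0.007
finger_force: 0.0
```

```bash
python3 -m jog '[[[0,0,0.0018,0,0,0],[0,0,0.0018,0,0,0],[0,0,0.0018,0,0,0]]]'; python3 -m jog '[[[0,0,0.0015,0,0,0],[0,0,0.0015,0,0,0]]]';python3 -m jog '[[[0,0,0.0015,0,0,0],[0,0,0.0015,0,0,0]]]'
```

```text
clock: 22.98
tool_pos: [0.461, 0.0432, 0.0442]
eef_rot: [1.0, -0.03, -0.0, 0.0]
contact_force: [-0.3, 0.7, 1.9]
opening: 0.007
finger_force: 0.8
clock: 23.22
tool_pos: [0.4611, 0.0432, 0.0414]
eef_rot: [1.0, -0.03, 0.0, 0.0]
contact_force: [-0.7, -0.6, 4.7]
opening: 0.007
finger_force: 2.0
clock: 23.48
tool_pos: [0.4612, 0.0432, 0.0383]
eef_rot: [1.0, -0.03, 0.0, 0.0]
contact_force: [-0.6, -0.6, 3.5]
opening: 0.008
finger_force: 1.7
```

```bash
python3 -m jog '[[[0,0,0.0015,0,0,0],[0,0,0.001,0,0,0]]]'; python3 -m jog '[[[0,0,0.0007,0,0,0]]]';python3 -m jog '[[[0,0,0.0006,0,0,0],[0,0,0,0,0,0]]]'
```

```text
clock: 23.72
tool_pos: [0.4613, 0.0432, 0.0357]
eef_rot: [1.0, -0.03, 0.0, 0.0]
contact_force: [1.1, -1.3, 2.8]
opening: 0.008
finger_force: 1.5
clock: 23.85
tool_pos: [0.4613, 0.0432, 0.035]
eef_rot: [1.0, -0.03, 0.0, -0.0]
contact_force: [1.2, -1.6, 3.9]
opening: 0.007
finger_force: 1.5
clock: 24.1
tool_pos: [0.4614, 0.0432, 0.0346]
eef_rot: [1.0, -0.03, 0.0, -0.0]
contact_force: [2.2, 0.6, 4.8]
opening: 0.007
finger_force: 1.8
```

Just at the foot. One small step more, then push right.

```bash
python3 -m jog '[[[0,0,0.0004,0,0,0],[0,0.002,0,0,0,0],[0,0.002,0,0,0,0]]]'; python3 -m jog '[[[0,0.002,0,0,0,0],[0,0.002,0,0,0,0],[0,0.002,0,0,0,0],[0,0.002,0,0,0,0]]]'
```

```text
clock: 24.48
tool_pos: [0.4612, 0.0407, 0.0343]
eef_rot: [1.0, -0.029, 0.001, -0.001]
contact_force: [1.5, 2.6, 5.7]
opening: 0.005
finger_force: 2.9
clock: 24.98
tool_pos: [0.4608, 0.0328, 0.0343]
eef_rot: [1.0, -0.029, 0.001, -0.001]
contact_force: [1.7, 3.1, 5.5]
opening: 0.005
finger_force: 2.8
```

```bash
python3 -m jog '[[[0,0.002,0,0,0,0],[0,0.002,0,0,0,0],[0,0.002,0,0,0,0]]]'; python3 -m jog '[[[0,0.0015,0,0,0,0],[0,0.0015,0,0,0,0]]]'
```

```text
clock: 25.35
tool_pos: [0.4605, 0.0268, 0.0343]
eef_rot: [1.0, -0.029, 0.001, -0.001]
contact_force: [1.0, 2.9, 6.4]
opening: 0.009
finger_force: 2.8
clock: 25.6
tool_pos: [0.4603, 0.0238, 0.0343]
eef_rot: [1.0, -0.029, 0.001, -0.001]
contact_force: [0.7, 2.7, 5.9]
opening: 0.002
finger_force: 2.8
```

```bash
python3 -m jog '[[[0,0.0015,0,0,0,0],[0,0.0015,0,0,0,0]]]'; python3 -m jog '[[[0,0.0015,0,0,0,0],[0,0.0015,0,0,0,0]]]'
```

```text
clock: 25.85
tool_pos: [0.4602, 0.0208, 0.0343]
eef_rot: [1.0, -0.029, 0.001, -0.001]
contact_force: [1.0, 2.0, 6.7]
opening: 0.005
finger_force: 2.8
clock: 26.1
tool_pos: [0.4599, 0.0179, 0.0343]
eef_rot: [1.0, -0.029, 0.001, -0.001]
contact_force: [0.8, 4.3, 5.9]
opening: 0.005
finger_force: 2.9
```

```bash
python3 -m jog '[[[0,0.001,0,0,0,0],[0,0.001,0,0,0,0]]]'; python3 -m jog '[[[0,0.001,0,0,0,0]]]'
```

```text
clock: 26.35
tool_pos: [0.4594, 0.0163, 0.0343]
eef_rot: [1.0, -0.029, 0.0, -0.001]
contact_force: [0.2, 3.7, 6.5]
opening: 0.004
finger_force: 2.9
clock: 26.48
tool_pos: [0.4592, 0.0153, 0.0342]
eef_rot: [1.0, -0.029, 0.0, -0.001]
contact_force: [1.2, 3.7, 5.8]
opening: 0.003
finger_force: 2.9
```

```bash
python3 -m jog '[[[0,0.001,0,0,0,0]]]'; python3 -m jog '[[[0,0.001,0,0,0,0]]]'; python3 -m jog '[[[0,0,-0.0015,0,0,0],[0,0,-0.0018,0,0,0],[0,0,-0.0018,0,0,0],[0,0,-0.0018,0,0,0]]]'; python3 -m jog '[[[0,0,-0.0018,0,0,0],[0,0,-0.0018,0,0,0],[0,0,-0.0018,0,0,0],[0,0,-0.0018,0,0,0]]]'
```

```text
clock: 26.6
tool_pos: [0.459, 0.0143, 0.0342]
eef_rot: [1.0, -0.029, 0.0, -0.001]
contact_force: [0.2, 4.1, 6.3]
opening: 0.005
finger_force: 2.9
clock: 26.72
tool_pos: [0.4589, 0.0134, 0.0342]
eef_rot: [1.0, -0.029, -0.0, -0.001]
contact_force: [0.5, 3.5, 6.6]
opening: 0.002
finger_force: 2.9
clock: 27.22
tool_pos: [0.4583, 0.0112, 0.0411]
eef_rot: [1.0, -0.03, -0.001, 0.0]
contact_force: [-1.2, 1.7, 1.9]
opening: 0.007
finger_force: 1.3
clock: 27.72
tool_pos: [0.4585, 0.011, 0.0483]
eef_rot: [1.0, -0.03, -0.0, 0.0]
contact_force: [-2.3, 0.8, 3.8]
opening: 0.003
finger_force: 1.9
```

```bash
python3 -m jog '[[[0,0,-0.002,0,0,0],[0,-0.0005,-0.002,0,0,0],[0,-0.0005,-0.002,0,0,0],[0,-0.0005,-0.002,0,0,0],[0,-0.0005,-0.002,0,0,0],[0,0,-0.002,0,0,0],[0,0,-0.002,0,0,0],[0,0,-0.002,0,0,0]]]'; python3 -m jog '[[[0,0,-0.002,0,0,0],[0,0,-0.002,0,0,0],[0,0,-0.002,0,0,0],[0,0,-0.002,0,0,0],[0,0,-0.002,0,0,0],[0,0,-0.0018,0,0,0],[0,0,-0.0018,0,0,0],[0,0,-0.0018,0,0,0]]]'
```

```text
clock: 28.72
tool_pos: [0.4593, 0.0133, 0.0644]
eef_rot: [1.0, -0.03, 0.0, 0.0]
contact_force: [-4.6, -0.0, 5.2]
opening: 0.001
finger_force: 2.5
clock: 29.72
tool_pos: [0.4607, 0.0134, 0.08]
eef_rot: [1.0, -0.03, 0.002, -0.0]
contact_force: [-0.6, -0.4, 5.6]
opening: 0.005
finger_force: 2.6
```

```bash
python3 -m jog '[[[0,0,-0.0012,0,0,0],[0,0,-0.0012,0,0,0],[0,0,-0.0012,0,0,0],[0,0,-0.0012,0,0,0],[0,0,-0.0012,0,0,0],[0,0,-0.0012,0,0,0],[0,0,-0.0012,0,0,0]]]'; python3 -m jog '[[[0,0,-0.0012,0,0,0],[0,0,-0.0012,0,0,0],[0,0,-0.002,0,0,0],[0,0,-0.004,0,0,0],[0,0,-0.01,0,0,0],[-0.01,0,-0.03,0,0,0],[-0.01,0,-0.04,0,0,0],[0,0.04,-0.02,0,0,0],[0,0.04,0,0,0,0],[0,0.04,0,0,0,0],[0,0,0,0,0,0],[0,0,0,0,0,0]]]'; python3 -c "
from h import *
take('side','s7');take('top','t7')
b=cv2.imread('pics/s7.png')[180:340,230:400];t=cv2.imread('pics/t7.png')[150:300,160:290]
cv2.imwrite('pics/c8.png',np.hstack([cv2.resize(b,(425,400)),cv2.resize(t,(347,400))]))"
```

```text
clock: 30.6
tool_pos: [0.46, 0.0134, 0.088]
eef_rot: [1.0, -0.03, 0.001, -0.0]
contact_force: [0.6, -0.4, 0.6]
opening: 0.003
finger_force: 0.4
clock: 32.1
tool_pos: [0.4321, -0.1047, 0.1968]
eef_rot: [1.0, -0.03, 0.0, -0.0]
contact_force: [0.1, -0.1, 0.8]
opening: 0.006
finger_force: 0.0
```

View pics/c8.png

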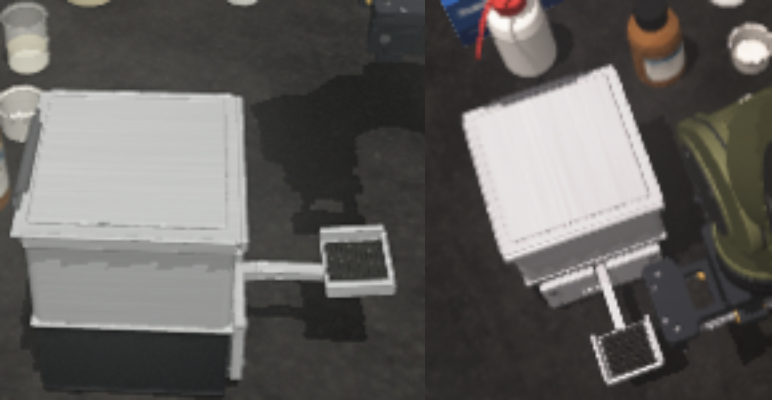

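The lid is shut (crop (135,165)), the pedal is fully up (tread at (357,262)) and the robot is clear.

```bash
python3 -c "
from plant import *
print(finish_job())"
```

```text
the job is handed in; nothing more can be done
None
```

I've handed the job in: the vial was standing in the bin when the lid closed, the final pictures show the lid shut and the pedal fully up, and the robot is clear; no verdict came back.

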